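Set the punch in the disc cutter and hold the mallet ready for the blow

TASK

Take the thickest of the three steel punches out of its wooden stand, slide it into the largest hole of the disc cutter, all the way down onto the brass strip, and let go of it. Then pick up the brass mallet, carry it over the clutter and hold it still with its lower face level and centred about 10 mm above the top of the punch, ready for the blow; the job finishes with the gripper still holding the mallet there, not touching the punch. Never bump the punch or the cutter with the mallet, and leave everything else on the bench where it stands.

Things in the scene. Friction and masses are not known exactly. Their poses are not given: they have to be found in the camera images.
- punch_large: The thickest of three plain steel punches: an upright cylinder 20 mm in diameter and 66 mm long, about 160 g, its foot chamfered 1 mm. Origin at the centre of its foot, z up along it. It starts in one of the three sockets of the wooden stand, foot 10 mm above the bench, so 50 mm of it stand out above the stand.
- punch_head (a point): Centre of the flat top end of the thickest punch, 66 mm above its foot.
- punch_medium: The middle punch, 16 mm in diameter, 66 mm long, in another socket of the stand; it stays there.
- punch_small: The thinnest punch, 12 mm in diameter, 66 mm long, in the third socket of the stand; it stays there.
- stand: Wooden block, 50 (x) by 124 (y) by 26 mm high, fixed to the bench. Origin at the centre of its underside. Three equal sockets, 22 mm wide and 16 mm deep, in a row along its y axis, 37 mm apart, the middle one at its centre; which punch is in which socket changes.
- cutter: Disc cutter, fixed, on the left or right: two steel plates 70 (x) by 130 (y) mm with a 1.5 mm slot between; flat top 47.5 mm above the bench, 3 mm screw heads at the corners. Origin: centre of underside, z up. Three upright holes in a row along y: largest at y = +24 mm, 16 mm one at -10, 12 mm one at -38. A brass strip 32 mm wide in the slot under the largest hole sticks out 40 mm each way in x.
- cutter_hole (a point): Centre of the mouth of the largest hole, in the plane of the cutter's top. The hole is 21.6 mm wide with a 1.6 mm chamfer and 24 mm deep down to the brass strip; the seated punch stands 42 mm out of it, its top 89.5 mm above the bench. Its axes are those of the cutter.
- mallet: Brass mallet, about 0.54 kg, standing face down on the other side from the cutter. Head: upright cylinder 38 mm across, 55 mm high; origin at the centre of its lower face, z up. The level wooden handle runs along -x, its axis 27.5 mm above the face, 18 mm wide (y), 22 mm high (last 40 mm: 21 by 25), ending 148 mm from the head's axis. Centre of mass about 6 mm from that axis, towards the handle.
- block: White firing block, two boards, 100 (x) by 136 (y) by 40 mm high, fixed to the bench behind the stand. Origin at the centre of its underside.
- brooch: Flower-shaped silver brooch, 57 mm across and 9 mm high, lying on the firing block. Origin at the centre of its underside.
- jar: Amber glass jar with a metal cap, 48 mm in diameter, 85 mm high, standing beyond the firing block. Origin at the centre of its underside.
- tin: Round aluminium tin, 44 mm in diameter, 22 mm high, on the bench to the left. Origin at the centre of its underside.
- cup: Small white ceramic cup, 48 mm in diameter, 45 mm high, on the left. Origin at the centre of its underside.
- scraper: Jeweller's scraper, 172 mm long: dark wooden handle 18 mm thick (towards -x) and a narrow steel blade, lying on the bench to the right. Origin on its underside, at the ferrule.
There are look-alikes about, which are no part of the job. What is shaped like the punch_large but blue is not meant. Leave any purple look-alike of the mallet alone.

How it is judged:
On the way, in this order (a step that is already met when the one before it is completed fails the run):
1. the thickest punch is fully home in the largest hole and let go (horizontal distance between punch_large and cutter_hole below 0.003 m and z of punch_large in the frame of cutter below 0.026 m and contact force between the fingers and punch_large below 0.1 N), for 0.2 s.
2. the mallet is lifted off the bench in the gripper (height (world z) of mallet above 0.05 m and contact force between the fingers and mallet above 1 N), for 0.2 s.
At the end, for the whole second after the job is handed in: Punch fully home (foot within 2.5 mm of the strip, 3 mm of the axis); the gripper holds the mallet at rest, its face 2 to 20 mm above the punch, centred within 8 mm, level within 7 degrees, touching neither punch nor cutter; other things within 20 mm (scraper 30 mm) of their places (horizontal distance between punch_large and cutter_hole below 0.003 m and z of punch_large in the frame of cutter below 0.026 m and horizontal distance between mallet and punch_head below 0.008 m and z of mallet in the frame of cutter between 0.0915 and 0.1095 m and angle between mallet's own z axis and vertical below 0.12 rad and linear speed of mallet below 0.02 m/s and contact force between the fingers and mallet above 1 N and contact force between mallet and punch_large below 0.1 N and contact force between mallet and cutter below 0.1 N and distance of each of punch_medium, punch_small, brooch, jar, tin, cup from where it was at the start of the episode below 0.02 m and distance of scraper from where it was at the start of the episode below 0.03 m); the arm keeps its last pose, push and grip.
It fails at once if the mallet bumps the punch (more than 3 N) (contact force between mallet and punch_large above 3 N).
It fails at once if the mallet bumps the cutter (more than 3 N) (contact force between mallet and cutter above 3 N).
It fails at once if another thing on the bench is knocked out of its place (20 mm; scraper 30 mm) (distance of any of punch_medium, punch_small, brooch, jar, tin, cup from where it was at the start of the episode above 0.02 m or distance of scraper from where it was at the start of the episode above 0.03 m).
It also fails if it takes over 69 s, if anything falls off the work surface, if the arm or the gripper's body presses on something with over 40 N, if the wrist force passes 120 N, or if a joint passes its speed limit or range.

ROBOT

A 7-joint arm with a two-finger parallel gripper is mounted at the origin on the work surface. World frame = base frame: x ahead of the robot, y to its left, z up, the work surface at z = 0. Lengths are in m, angles in rad, forces in N, time in s.
With the tool pointing down it reaches from about 0.425 to 0.925 m from the base axis. Payload 6.8 kg.
Tool frame: the origin (TCP) lies between the finger pads; the fingertips stand 11 mm ahead of it and the grasp point (between the pads) lies 8 mm behind it; z points along the fingers, y is the line along which they close (so a half turn about z gives the same grasp; the last joint's range is limited). The gripper opens to 85 mm and grips with 20 to 120 N. Pads are 22 mm wide; open, the fingers measure 114 mm over their backs; the gripper's body (76 mm by 85 mm) begins 54 mm behind the grasp point. The pads swing forward as they close: fully open they stand 13 mm farther back than shut.
Start: joints at [1.201, 0.477, 0.022, 1.555, -0.011, 1.109, -0.083], TCP at [0.175, -0.652, 0.242] pointing down, gripper open.
Joint ranges: [-2.96, 2.96], [-0.34, 2.1], [-1.41, 1.46], [0.24, 2.44], [-1.37, 4.51], [0.17, 1.92], [-2.96, 2.96]. Speed limits (rad/s): [2.39, 2.39, 3.14, 3.14, 3.14, 3.14, 3.14].

INTERFACE

Orientations are given as a 3x3 rotation matrix whose columns are the frame's x, y, z axes.
In Python, from rig import ctrl gives the robot as it stands.
- The arm moves only by the shell command python3 -m creep, which reads ROWS from standard input. ROWS is a JSON list of rows, 1 to 12 of them, each written [[dx, dy, dz], turn, opening]: dx, dy, dz in units of 25 mm, then a turn about the tool's z in units of 0.05 rad, then the finger opening in m; each row is the pose to reach, as a shift and turn from the pose commanded when the command began, along the tool's axes at that moment; what a row does not reach only later rows make up. A row lasts 1/10 s, in which the tool goes at most 0.05 m and 0.15 rad, less where a joint would pass 70% of its speed; a pose out of reach is approached as far as the arm can. The fingers move at their own pace and stop on an object; the grip force is fixed at half the most. Time passes only in rows, so rows that do not move let the fingers close. It prints the time, the measured TCP pose, the force, the opening and the grip force at its end. Input that does not fit is refused with a message, and nothing moves.
- ctrl.read_state(): the state, without advancing time (a new reading comes with each control period).
- ctrl.snapshot(name): name is "scene" or "top" or "wrist"; returns the picture (420x560x3 uint8, red, green, blue); there is no depth.
- ctrl.get_calibration(name): a dict with "vertical_fov" (degrees; the focal length in pixels is half the picture's height over the tangent of half this angle, whatever the lens; pixels are square), "cx", "cy" (the principal point, pixels), "T" (4x4, takes a point from camera to world coordinates). Camera axes: x right, y down, z forward; pixel columns grow to the right and rows downward; lengths in m; the calibration is good to about 2 mm. The wrist camera is an equidistant fisheye: a pixel r from the principal point sees the ray r / f radians off the axis. A picture is of the moment at which its call begins: read the wrist's pose just before it. get_calibration takes no time and is no camera call; for the wrist camera it gives the pose at the moment of the call.
- ctrl.finish_job(): hands the job in; it is judged then, once.
The state is a dict: "clock": time; "joint_positions": joint angles; "qd": joint speeds; "effort": joint torques, N m; "tool_pos": TCP position; "eef_rot": TCP orientation; "ft_force": force on the tool from outside, world axes, zero at the start; "torque": the same for the moment, N m; "width": finger opening in m; "grip_force": force on a finger pad.
Only numpy, scipy, OpenCV 4.12 (cv2) and the standard library are available. Lean on these libraries where they do the work, as an engineer would, in place of code of your own. Each camera call takes 0.05 s, during which the arm holds its last target. There are 200 camera calls.

## Working session

There is one attempt and no reset: what is moved stays moved. The work goes in short steps, Python scripts to look and compute and a shell command to move; the robot and the scene stay as the last step left them, time stands still between calls to the robot, and variables do not carry over. Pictures are saved under pics/ and viewed, at most 13 in all, crops included, and the job is handed in when it is done.

```bash
mkdir -p pics; ls
python3 - <<'E'
from rig import ctrl
import cv2,numpy as np
np.set_printoptions(precision=4,suppress=True)
for n in ["top","scene"]:
    im=ctrl.snapshot(n); cv2.imwrite(f"pics/{n}0.png",im[:,:,::-1]); print(n,ctrl.get_calibration(n))
    np.save(f"pics/{n}0.npy",im)
s=ctrl.read_state(); print(s)
E
```

```text
pics
top {'vertical_fov': 57.54366086507486, 'cx': 276.2799915958909, 'cy': 209.4853349488362, 'T': array([[-0.0189, -0.9973,  0.0707,  0.4194],
       [-0.9996,  0.0172, -0.0245, -0.0036],
       [ 0.0232, -0.0711, -0.9972,  0.9782],
       [ 0.    ,  0.    ,  0.    ,  1.    ]])}
scene {'vertical_fov': 53.48941239373205, 'cx': 280.97528708428075, 'cy': 201.61758569019764, 'T': array([[-0.4545,  0.4932, -0.7417,  1.2284],
       [ 0.8904,  0.2727, -0.3644,  0.3594],
       [ 0.0225, -0.8261, -0.5631,  0.6411],
       [ 0.    ,  0.    ,  0.    ,  1.    ]])}
{'clock': 0.1, 'joint_positions': array([ 1.2009,  0.4777,  0.0224,  1.5563, -0.0115,  1.1093, -0.0831]), 'qd': array([ 0.0001, -0.0024,  0.0016, -0.0017,  0.0002, -0.0006,  0.0008]), 'effort': array([  0.005 , -59.7753,   1.6139, -28.1952,   0.0129,   0.0051,
         0.    ]), 'tool_pos': array([ 0.1746, -0.6515,  0.2414]), 'eef_rot': array([[ 0.9659,  0.2588, -0.0005],
       [ 0.2588, -0.9659,  0.0015],
       [-0.0001, -0.0016, -1.    ]]), 'ft_force': array([-0.2963,  0.0584,  0.6518]), 'torque': array([ 0.0016, -0.0354, -0.0016]), 'grip_force': 0.0, 'width': 0.08555609390217897}
```

Run:
```python
import cv2
im=cv2.imread("pics/top0.png"); cv2.imwrite("pics/top0b.png",cv2.resize(im,(800,600),interpolation=cv2.INTER_CUBIC))
```

```text
(no output)
```

View pics/top0b.png

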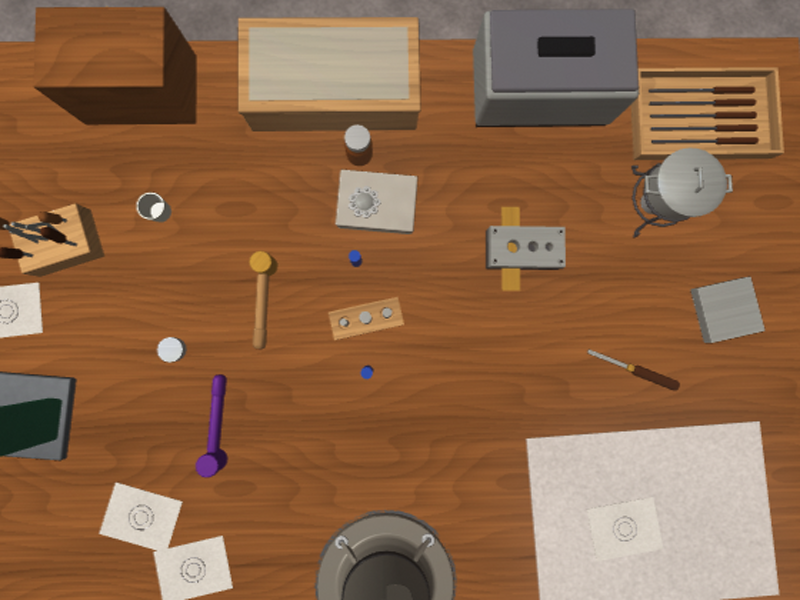

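View pics/scene0.png

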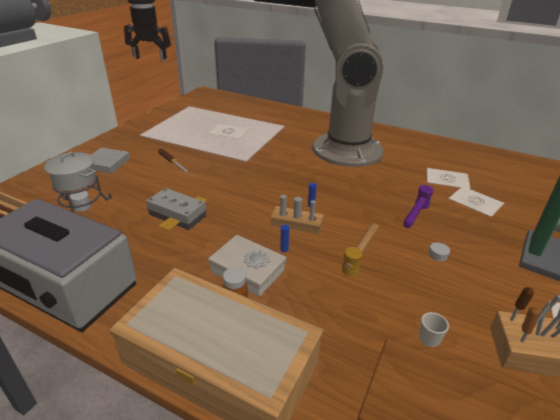

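The top view (1.43x) shows the stand at (366,318) with punches at (344,321), (366,317) and (387,312). The cutter is at (525,247) with its largest hole at (512,246). The mallet head is at (261,263), handle running towards the robot. Next I'll enlarge the parts that matter.

```bash
cat > h.py <<'E'
import numpy as np,cv2
from rig import ctrl
np.set_printoptions(precision=4,suppress=True)
def ray(c,u,v,fish=False):
    f=210/np.tan(np.radians(c["vertical_fov"])/2); x,y=u-c["cx"],v-c["cy"]
    if fish:
        r=np.hypot(x,y); t=r/f; d=np.array([x/r*np.sin(t),y/r*np.sin(t),np.cos(t)]) if r>0 else np.array([0,0,1.])
    else: d=np.array([x/f,y/f,1])
    return c["T"][:3,:3]@d
def onplane(c,u,v,z,fish=False):
    d=ray(c,u,v,fish); o=c["T"][:3,3]; return (o+d*(z-o[2])/d[2])
def proj(c,p,fish=False):
    f=210/np.tan(np.radians(c["vertical_fov"])/2); q=c["T"][:3,:3].T@(np.asarray(p)-c["T"][:3,3])
    if fish:
        r=np.hypot(q[0],q[1]); t=np.arctan2(r,q[2]); return c["cx"]+f*t*q[0]/r,c["cy"]+f*t*q[1]/r
    return c["cx"]+f*q[0]/q[2],c["cy"]+f*q[1]/q[2]
E
python3 - <<'E'
from h import *
im=cv2.imread("pics/top0.png")
def crop(x,y,w,h,k): return cv2.resize(im[y:y+h,x:x+w],(w*k,h*k),interpolation=cv2.INTER_CUBIC)
a=crop(226,202,60,40,6); b=crop(336,140,64,68,6); d=crop(165,170,40,80,6)
H=np.zeros((600,800,3),np.uint8); H[:240,:360]=a; H[:408,376:760]=b; H[120+0:600,0:240][120:]=d[:360]; cv2.imwrite("pics/m.png",H)
c=ctrl.get_calibration("top")
k=1/1.4286
for n,u,v,z in [("pL",344,321,.076),("pM",366,317,.076),("pR",387,312,.076),("hole",512.5,246,.0475),("h12",547,246,.0475),("mallet",261,262,.055),("mtail",259,345,.04),("brooch",364,202,.049),("jar",358,137,.085)]:
    print(n,onplane(c,u*k,v*k,z))
E
```

```text
pL [0.4489 0.0584 0.076 ]
pM [0.4548 0.0221 0.076 ]
pR [ 0.4625 -0.0127  0.076 ]
hole [ 0.5742 -0.2319  0.0475]
h12 [ 0.5733 -0.292   0.0475]
mallet [0.552  0.1989 0.055 ]
mtail [0.4119 0.2058 0.04  ]
brooch [0.6544 0.0233 0.049 ]
jar [0.7558 0.0307 0.085 ]
```

View pics/m.png

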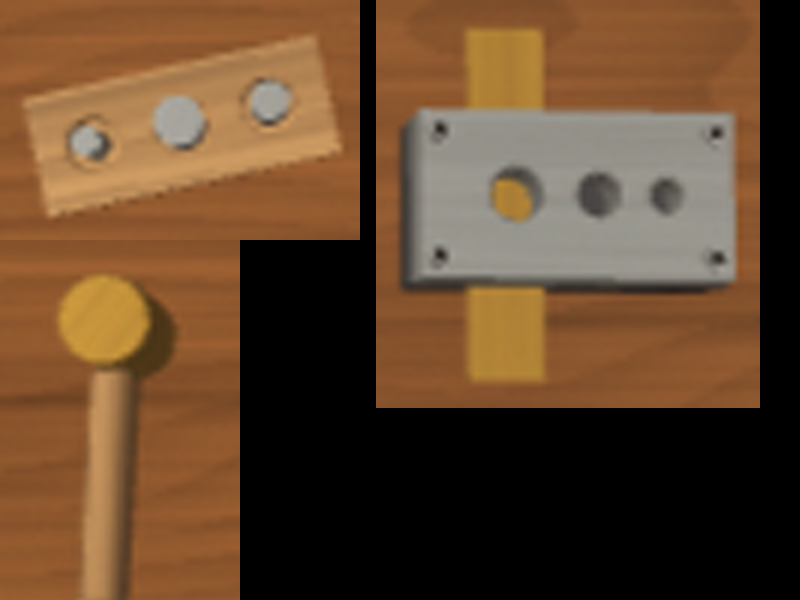

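The middle socket holds the thickest punch, at crop (179,122), which is full-image (255.8,222.3). The large hole is at full-image (359.3,172.3). I'll hover over the hole first and look with the wrist camera.

```bash
cat >> h.py <<'E'
def go(p,yaw):
    s=ctrl.read_state(); R=s["eef_rot"]; y0=np.arctan2(R[1,0],R[0,0])
    d=(y0-yaw+np.pi)%(2*np.pi)-np.pi
    print("clock",s["clock"],"pos",s["tool_pos"],"yaw",y0,"j7",s["joint_positions"][6],"| row:",R.T@(np.asarray(p)-s["tool_pos"]),d)
E
python3 - <<'E'
from h import *
c=ctrl.get_calibration("top")
h=onplane(c,359.3,172.3,.0475);p=onplane(c,255.8,222.3,.076);print(h,p)
go([h[0],h[1],.2],1.2)
E
```

```text
[ 0.5739 -0.2333  0.0475] [0.4539 0.0231 0.076 ]
clock 0.1 pos [ 0.1746 -0.6515  0.2414] yaw 0.2617752547641368 j7 -0.0830890398737501 | row: [ 0.494  -0.3006  0.0419] -0.9382247452358632
```

Careful with the scale: shifts go in units of 25 mm and turns go in units of 0.05 rad. That gives: 0.494 m is 19.76, -0.301 m is -12.04, -0.94 rad is -18.8.

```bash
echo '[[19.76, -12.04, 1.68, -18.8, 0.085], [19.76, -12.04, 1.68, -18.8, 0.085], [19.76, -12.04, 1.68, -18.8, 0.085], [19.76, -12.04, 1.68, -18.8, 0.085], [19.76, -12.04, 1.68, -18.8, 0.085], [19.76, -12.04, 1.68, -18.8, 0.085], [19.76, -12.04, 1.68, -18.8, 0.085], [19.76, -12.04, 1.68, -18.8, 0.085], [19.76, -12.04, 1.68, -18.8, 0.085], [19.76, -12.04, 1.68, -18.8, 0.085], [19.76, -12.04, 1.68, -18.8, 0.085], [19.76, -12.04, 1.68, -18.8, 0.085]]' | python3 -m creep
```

```text
refused: ROWS must be rows with the three-number parts in brackets of their own. Nothing was moved.
```

I used the wrong layout. The manual says rows with the three-number parts in brackets of their own; once more.

```bash
echo '[[[19.76, -12.04, 1.68], -18.8, 0.085], [[19.76, -12.04, 1.68], -18.8, 0.085], [[19.76, -12.04, 1.68], -18.8, 0.085], [[19.76, -12.04, 1.68], -18.8, 0.085], [[19.76, -12.04, 1.68], -18.8, 0.085], [[19.76, -12.04, 1.68], -18.8, 0.085], [[19.76, -12.04, 1.68], -18.8, 0.085], [[19.76, -12.04, 1.68], -18.8, 0.085], [[19.76, -12.04, 1.68], -18.8, 0.085], [[19.76, -12.04, 1.68], -18.8, 0.085], [[19.76, -12.04, 1.68], -18.8, 0.085], [[19.76, -12.04, 1.68], -18.8, 0.085]]' | python3 -m creep
echo '[[[0, 0, 0], 0, 0.085], [[0, 0, 0], 0, 0.085], [[0, 0, 0], 0, 0.085]]' | python3 -m creep
python3 - <<'E'
from h import *
s=ctrl.read_state();c=ctrl.get_calibration("wrist");im=ctrl.snapshot("wrist")
np.save("pics/w1.npy",dict(s=s,c=c,im=im),allow_pickle=True)
print(s["joint_positions"],s["tool_pos"],s["eef_rot"],c)
for n,p in [("hole",[.5739,-.2333,.0475]),("tcp",s["tool_pos"]),("punch",[.4539,.0231,.076])]: print(n,proj(c,p,True))
cv2.imwrite("pics/w1.png",im[:,:,::-1])
go([.4539,.0231,.18],1.76)
E
```

```text
clock: 1.3
tool_pos: [0.5763, -0.2288, 0.1998]
eef_rot: [[0.356, 0.934, 0.0], [0.934, -0.356, 0.002], [0.002, -0.0, -1.0]]
ft_force: [-0.4, -0.4, 0.1]
width: 0.0853
grip_force: 0.0
clock: 1.6
tool_pos: [0.5729, -0.235, 0.2]
eef_rot: [[0.363, 0.932, -0.001], [0.932, -0.363, -0.001], [-0.001, -0.001, -1.0]]
ft_force: [-0.3, -0.5, 0.3]
width: 0.0849
grip_force: 0.0
[ 0.545   0.4509 -0.3421  1.7177  0.1754  1.004  -0.2313] [ 0.5729 -0.235   0.2   ] [[ 0.3626  0.9319 -0.0012]
 [ 0.9319 -0.3626 -0.0008]
 [-0.0012 -0.0009 -1.    ]] {'vertical_fov': 65.70646984690485, 'cx': 272.7386228828539, 'cy': 205.73478958191245, 'T': array([[ 0.9317, -0.3482, -0.1034,  0.5997],
       [-0.3632, -0.8935, -0.2642, -0.168 ],
       [-0.0004,  0.2837, -0.9589,  0.3329],
       [ 0.    ,  0.    ,  0.    ,  1.    ]])}
hole (np.float64(272.48945856281347), np.float64(190.64412643871637))
tcp (np.float64(271.3794275207258), np.float64(273.9859898477219))
punch (np.float64(52.86320881746548), np.float64(-0.9441033112351818))
clock 1.65 pos [ 0.5728 -0.2353  0.2001] yaw 1.1990953603935852 j7 -0.23136906480628627 | row: [ 0.1976 -0.2046  0.02  ] -0.5609046396064148
```

View pics/w1.png

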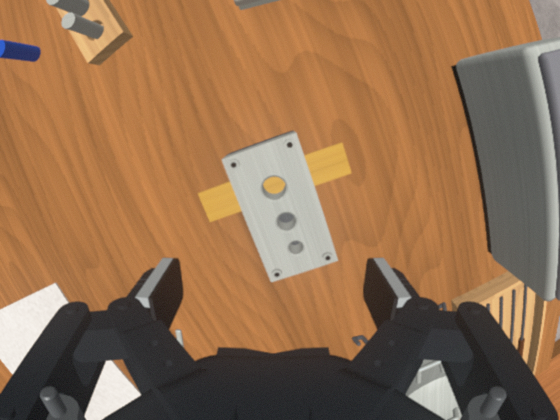

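The wrist view shows the cutter. The largest hole is near (274,187), about 3 px from the prediction of (272.5,190.6). I'll fit it numerically and move on to the punch.

```bash
cat >> h.py <<'E'
def blob(im,u,v,rad,z,c,fish,outside):
    """component of mask outside() nearest u,v; returns ellipse and plane position"""
    m=outside(im.astype(int)).astype(np.uint8); y,x=np.mgrid[:420,:560]; m[(x-u)**2+(y-v)**2>rad**2]=0
    n,l,st,ce=cv2.connectedComponentsWithStats(m); k=1+np.argmax(st[1:,4])
    cn=max(cv2.findContours((l==k).astype(np.uint8),0,1)[0],key=cv2.contourArea)
    e=cv2.fitEllipse(cv2.convexHull(cn)); return e,onplane(c,*e[0],z,fish),cn
E
echo '[[[7.92, -8.2, 0.8], -11.2, 0.085], [[7.92, -8.2, 0.8], -11.2, 0.085], [[7.92, -8.2, 0.8], -11.2, 0.085], [[7.92, -8.2, 0.8], -11.2, 0.085], [[7.92, -8.2, 0.8], -11.2, 0.085], [[7.92, -8.2, 0.8], -11.2, 0.085], [[7.92, -8.2, 0.8], -11.2, 0.085], [[7.92, -8.2, 0.8], -11.2, 0.085], [[7.92, -8.2, 0.8], -11.2, 0.085], [[7.92, -8.2, 0.8], -11.2, 0.085]]' | python3 -m creep
python3 - <<'E'
from h import *
d=np.load("pics/w1.npy",allow_pickle=True).item(); im=d["im"];c=d["c"]
print(im[187,240:310:2].tolist()[::2])
hole=lambda a:((a.max(2)-a.min(2))>40)|(a.max(2)<120)
e,p,_=blob(im,274,187,18,.0475,c,True,hole); print(e,p)
t=ctrl.snapshot("top"); 
t0=np.load("pics/top0.npy"); ct=ctrl.get_calibration("top")
e,p,_=blob(t0,359.3,172.3,8,.0475,ct,False,hole); print(e,p)
e,p,_=blob(t0,255.8,222.3,6,.076,ct,False,lambda a:(a.max(2)-a.min(2))<30); print(e,p)
s=ctrl.read_state();c=ctrl.get_calibration("wrist");im=ctrl.snapshot("wrist")
np.save("pics/w2.npy",dict(s=s,c=c,im=im),allow_pickle=True)
cv2.imwrite("pics/w2.png",im[:,:,::-1]);print(s["tool_pos"],s["eef_rot"][:,0],proj(c,[.4539,.0231,.076],True),s["clock"])
E
```

```text
clock: 2.65
tool_pos: [0.4548, 0.0235, 0.1803]
eef_rot: [[-0.187, 0.982, 0.0], [0.982, 0.187, -0.0], [-0.0, 0.0, -1.0]]
ft_force: [-0.5, -0.0, 0.3]
width: 0.0852
grip_force: 0.0
[[192, 194, 184], [195, 195, 187], [199, 200, 191], [196, 198, 188], [195, 196, 186], [178, 179, 170], [189, 155, 95], [212, 169, 90], [217, 170, 92], [217, 171, 90], [218, 173, 92], [162, 141, 111], [187, 186, 177], [191, 192, 183], [193, 192, 185], [192, 193, 185], [191, 191, 182], [189, 190, 181]]
((273.8895568847656, 184.6370391845703), (17.376266479492188, 21.953475952148438), 87.96161651611328) [ 0.5771 -0.2286  0.0475]
((358.9796447753906, 171.84970092773438), (8.217389106750488, 8.66145133972168), 7.2961812019348145) [ 0.575  -0.2325  0.0475]
((255.49974060058594, 221.84820556640625), (7.149697303771973, 8.37522029876709), 154.93003845214844) [0.455  0.0238 0.076 ]
[0.4547 0.0238 0.1803] [-0.187   0.9824 -0.0002] (np.float64(270.6753035174744), np.float64(208.49128905206172)) 2.7
```

View pics/w2.png

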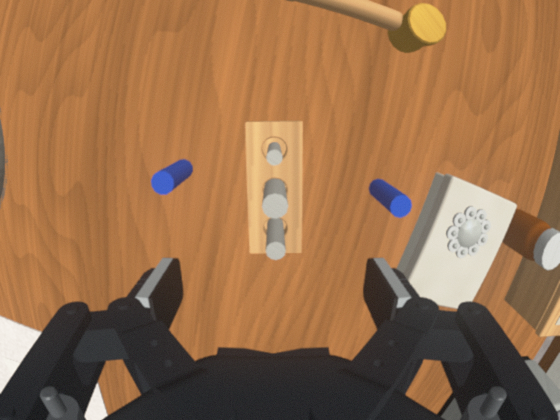

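The middle punch top is at (275,205), on the fingers' midline (about 273.5). The neighbouring punches lie along tool x, and the blue ones stand clear of the fingers. Descend and grip.

```bash
echo '[[[0, 0.02, 2], 0, 0.06], [[0, 0.02, 3.6], 0, 0.05], [[0, 0.02, 4.6], 0, 0.05], [[0, 0.02, 5.12], 0, 0.05], [[0, 0.02, 5.12], 0, 0.05], [[0, 0.02, 5.12], 0, 0.03], [[0, 0.02, 5.12], 0, 0.01], [[0, 0.02, 5.12], 0, 0], [[0, 0.02, 5.12], 0, 0], [[0, 0.02, 5.12], 0, 0], [[0, 0.02, 5.12], 0, 0]]' | python3 -m creep
```

```text
clock: 3.85
tool_pos: [0.4559, 0.0254, 0.0538]
eef_rot: [[-0.19, 0.982, 0.003], [0.982, 0.19, -0.0], [-0.001, 0.003, -1.0]]
ft_force: [-0.3, -0.2, 7.7]
width: 0.0188
grip_force: 58.4
```

```bash
echo '[[[0, 0, 0], 0, 0], [[0, 0, 0], 0, 0], [[0, 0, 0], 0, 0]]' | python3 -m creep
```

```text
clock: 4.15
tool_pos: [0.456, 0.0253, 0.0538]
eef_rot: [[-0.19, 0.982, 0.003], [0.982, 0.19, -0.0], [-0.001, 0.003, -1.0]]
ft_force: [-0.4, 0.1, 6.8]
width: 0.0183
grip_force: 58.4
```

```bash
echo '[[[0, 0, -2], 0, 0], [[0, 0, -4], 0, 0], [[0, 0, -4], 0, 0], [[0, 0, -4], 0, 0]]' | python3 -m creep
python3 - <<'E'
from h import *
s=ctrl.read_state();x=s["eef_rot"][:2,0]
t=np.array([.575,-.2325])-.045*x
go([t[0],t[1],.115],1.76)
E
```

```text
clock: 4.55
tool_pos: [0.4555, 0.025, 0.1538]
eef_rot: [[-0.189, 0.982, 0.004], [0.982, 0.189, -0.001], [-0.001, 0.003, -1.0]]
ft_force: [-0.8, 0.2, -1.2]
width: 0.0184
grip_force: 62.1
clock 4.55 pos [0.4555 0.025  0.1538] yaw 1.761077742181135 j7 -0.22552769118955135 | row: [-0.3204  0.0686  0.0395] 0.0010777421811347665
```

Converted, -0.32 m is -12.8, 0.069 m is 2.76.

```bash
echo '[[[-12.8, 2.76, 0], 0, 0], [[-12.8, 2.76, 0], 0, 0], [[-12.8, 2.76, 0], 0, 0], [[-12.8, 2.76, 0], 0, 0], [[-12.8, 2.76, 0], 0, 0], [[-12.8, 2.76, 0], 0, 0], [[-12.8, 2.76, 0], 0, 0], [[-12.8, 2.76, 0.8], 0, 0], [[-12.8, 2.76, 1.6], 0, 0], [[-12.8, 2.76, 1.6], 0, 0], [[-12.8, 2.76, 1.6], 0, 0], [[-12.8, 2.76, 1.6], 0, 0]]' | python3 -m creep
python3 - <<'E'
from h import *
s=ctrl.read_state();c=ctrl.get_calibration("wrist");im=ctrl.snapshot("wrist")
np.save("pics/w3.npy",dict(s=s,c=c,im=im),allow_pickle=True)
print(s["tool_pos"],s["eef_rot"])
tcp=s["tool_pos"]; print("hole",proj(c,[.575,-.2325,.0475],True),"foot",proj(c,tcp-[0,0,.044],True),"top",proj(c,tcp+[0,0,.022],True))
x0,y0,w,hh=190,120,160,120
cv2.imwrite("pics/w3.png",cv2.resize(im[y0:y0+hh,x0:x0+w,::-1],(800,600),interpolation=cv2.INTER_CUBIC))
E
```

```text
clock: 5.75
tool_pos: [0.5835, -0.2756, 0.1128]
eef_rot: [[-0.19, 0.982, 0.001], [0.982, 0.19, -0.0], [-0.0, 0.0, -1.0]]
ft_force: [-0.2, 0.3, -1.5]
width: 0.0183
grip_force: 62.0
[ 0.5835 -0.2756  0.1128] [[-0.1903  0.9817  0.0005]
 [ 0.9817  0.1903 -0.0002]
 [-0.0003  0.0005 -1.    ]]
hole (np.float64(271.28839316027535), np.float64(157.7145853333991)) foot (np.float64(271.58448160147225), np.float64(237.6036048339473)) top (np.float64(271.20231846594265), np.float64(298.9800815098208))
```

View pics/w3.png

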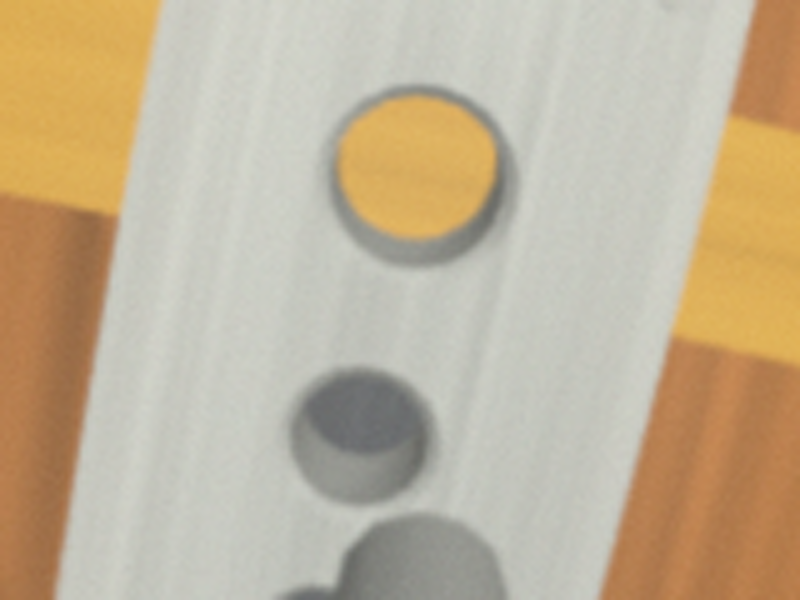

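The enlarged view (5x, crop origin 190,120) shows the large hole's rim spanning 323–515 by 85–267, centre (419,176). The punch foot's far edge is at v=514 and its flanks at u=340 and 507. From these I'll work out the shift.

Run:
```python
from h import *
d=np.load("pics/w3.npy",allow_pickle=True).item(); c=d["c"];s=d["s"];R=s["eef_rot"];tcp=s["tool_pos"]
px=lambda U,V:np.array([190+U/5-.4,120+V/5-.4])
for b in [(0,0),(2.8,-2.9)]:
    b=np.array(b)
    H=onplane(c,*(px(419,176)-b),.0475,True)
    L,Rr=[onplane(c,*(px(U,V)-b),.0475,True) for U,V in [(323,176),(515,176)]]
    F=onplane(c,*(px(424,514)-b),.070,True)
    Fc=F-R[:,0]*.010
    print("hole",H,"dia",np.linalg.norm(Rr-L),"foot",Fc,"foot rel tool",R.T@(Fc-tcp),"shift",R.T@(H-Fc))
s=ctrl.read_state();print(s["tool_pos"])
```

```text
hole [ 0.5759 -0.2305  0.0475] dia 0.023545248728376232 foot [ 0.5851 -0.2754  0.07  ] foot rel tool [-0.0001  0.0016  0.0428] shift [ 0.0458 -0.0005  0.0225]
hole [ 0.5746 -0.2326  0.0475] dia 0.023585001717161 foot [ 0.5839 -0.2774  0.07  ] foot rel tool [-0.0019  0.      0.0428] shift [ 0.0458 -0.0006  0.0225]
[ 0.5837 -0.2757  0.1132]
```

Converted, 0.046 m is 1.84, 0.02 m is 0.8.

```bash
echo '[[[1.84, -0.024, 0], 0, 0], [[1.84, -0.024, 0], 0, 0], [[1.84, -0.024, 0], 0, 0], [[1.84, -0.024, 0.6], 0, 0], [[1.84, -0.024, 0.6], 0, 0], [[1.84, -0.024, 0.8], 0, 0], [[1.84, -0.024, 0.96], 0, 0], [[1.84, -0.024, 1.12], 0, 0], [[1.84, -0.024, 1.12], 0, 0]]' | python3 -m creep
```

```text
clock: 6.7
tool_pos: [0.5741, -0.2314, 0.0838]
eef_rot: [[-0.189, 0.982, 0.001], [0.982, 0.189, -0.0], [-0.0, 0.0, -1.0]]
ft_force: [1.7, -1.7, -3.4]
width: 0.018
grip_force: 62.1
```

The foot is about 7 mm into the hole with low forces. Continue down.

```bash
echo '[[[0, 0, 0.2], 0, 0], [[0, 0, 0.4], 0, 0], [[0, 0, 0.56], 0, 0], [[0, 0, 0.64], 0, 0], [[0, 0, 0.66], 0, 0], [[0, 0, 0.66], 0, 0]]' | python3 -m creep
```

```text
clock: 7.3
tool_pos: [0.5743, -0.2313, 0.068]
eef_rot: [[-0.19, 0.982, 0.001], [0.982, 0.19, -0.001], [-0.001, 0.001, -1.0]]
ft_force: [3.6, -3.5, -0.5]
width: 0.0185
grip_force: 62.1
```

Converted, 0.0014 m is 0.056, 0.0007 m is 0.028.

```bash
echo '[[[0, 0, 0.028], 0, 0], [[0, 0, 0.056], 0, 0], [[0, 0, 0.056], 0, 0], [[0, 0, 0.056], 0, 0]]' | python3 -m creep
```

```text
clock: 7.7
tool_pos: [0.5745, -0.2313, 0.0676]
eef_rot: [[-0.19, 0.982, 0.001], [0.982, 0.19, -0.001], [-0.001, 0.001, -1.0]]
ft_force: [1.4, -4.6, 7.2]
width: 0.0185
grip_force: 63.2
```

It has bottomed on the strip. Release and rise.

Converted, -0.13 m is -5.2, -0.16 m is -6.4.

```bash
echo '[[[0, 0, 0], 0, 0.03], [[0, 0, 0], 0, 0.06], [[0, 0, 0], 0, 0.06], [[0, 0, 0], 0, 0.06], [[0, 0, -1.2], 0, 0.06], [[0, 0, -3.2], 0, 0.06], [[0, 0, -5.2], 0, 0.085], [[0, 0, -6.4], 0, 0.085], [[0, 0, -6.4], 0, 0.085], [[0, 0, -6.4], 0, 0.085]]' | python3 -m creep
python3 - <<'E'
from h import *
s=ctrl.read_state();c=ctrl.get_calibration("wrist");im=ctrl.snapshot("wrist")
np.save("pics/w4.npy",dict(s=s,c=c,im=im),allow_pickle=True)
t=ctrl.snapshot("top"); np.save("pics/top4.npy",t)
u,v=map(int,proj(c,[.574,-.232,.0895],True)); print(u,v)
a=cv2.resize(im[v-45:v+45,u-60:u+60,::-1],(400,300),interpolation=cv2.INTER_CUBIC)
b=cv2.resize(t[142:202,330:410,::-1],(400,300),interpolation=cv2.INTER_CUBIC)
cv2.imwrite("pics/w4.png",np.hstack([a,b]))
ct=ctrl.get_calibration("top"); t0=np.load("pics/top0.npy")
e,p,cn=blob(t0,261/1.4286,262/1.4286,17,.055,ct,False,lambda a:(a[...,0]>140)&(a[...,2]<75)); print(e,p)
print("pred punch top",proj(ct,[.5746,-.2326,.0895]))
go([p[0],p[1],.2],np.pi)
E
```

```text
clock: 8.7
tool_pos: [0.5738, -0.2306, 0.2267]
eef_rot: [[-0.19, 0.982, 0.001], [0.982, 0.19, -0.0], [-0.0, 0.0, -1.0]]
ft_force: [0.4, 1.1, -0.7]
width: 0.0851
grip_force: 0.0
271 198
((181.01205444335938, 180.04339599609375), (19.84517478942871, 34.64241409301758), 78.32611846923828) [0.5602 0.2029 0.055 ]
pred punch top (np.float64(363.26091261659354), np.float64(169.02303395813152))
clock 8.8 pos [ 0.5728 -0.2305  0.2248] yaw 1.7618467916506346 j7 0.2756935328594426 | row: [0.4279 0.07   0.0252] -1.3797458619391585
```

View pics/w4.png

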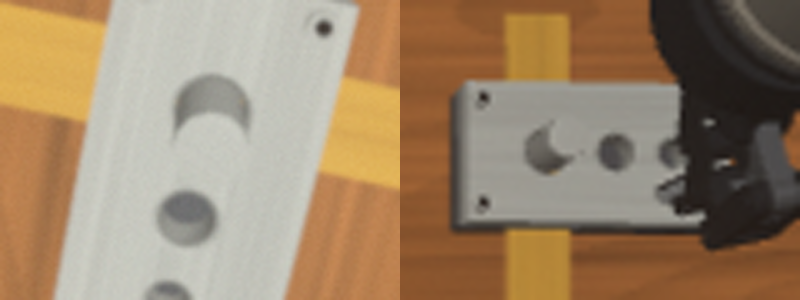

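The punch stands in the hole, as both the wrist and top views show. Now the mallet's pose from the first top picture.

Run:
```python
from h import *
ct=ctrl.get_calibration("top")
hd=onplane(ct,182.1,182.8,.055); a=onplane(ct,183.6,191.6,.0385); b=onplane(ct,182.1,229.6,.0385)
yaw=np.arctan2(*(a-b)[1::-1]); print(hd,a,b,"mallet yaw",yaw)
d=np.load("pics/w2.npy",allow_pickle=True).item()
print("w2 head", onplane(d["c"],425-2.8,22+2.9,.055,True))
go([hd[0],hd[1],.2],np.pi+yaw)
```

```text
[0.5535 0.2003 0.055 ] [0.534  0.2003 0.0385] [0.4408 0.2041 0.0385] mallet yaw -0.04075353188380841
w2 head [0.5502 0.1987 0.055 ]
clock 8.8 pos [ 0.5728 -0.2305  0.2248] yaw 1.7618467916506346 j7 0.2756935328594426 | row: [0.4266 0.0629 0.0252] -1.33899233005535
```

Converted, 0.427 m is 17.08, 0.063 m is 2.52, -1.34 rad is -26.8.

```bash
echo '[[[17.08, 2.52, 0.8], -26.8, 0.085], [[17.08, 2.52, 0.8], -26.8, 0.085], [[17.08, 2.52, 0.8], -26.8, 0.085], [[17.08, 2.52, 0.8], -26.8, 0.085], [[17.08, 2.52, 0.8], -26.8, 0.085], [[17.08, 2.52, 0.8], -26.8, 0.085], [[17.08, 2.52, 0.8], -26.8, 0.085], [[17.08, 2.52, 0.8], -26.8, 0.085], [[17.08, 2.52, 0.8], -26.8, 0.085], [[17.08, 2.52, 0.8], -26.8, 0.085], [[17.08, 2.52, 0.8], -26.8, 0.085], [[17.08, 2.52, 0.8], -26.8, 0.085]]' | python3 -m creep; echo '[[[0, 0, 0], 0, 0.085], [[0, 0, 0], 0, 0.085]]' | python3 -m creep
python3 - <<'E'
from h import *
s=ctrl.read_state();c=ctrl.get_calibration("wrist");im=ctrl.snapshot("wrist")
np.save("pics/w5.npy",dict(s=s,c=c,im=im),allow_pickle=True)
cv2.imwrite("pics/w5.png",im[:,:,::-1])
print("pred head",proj(c,[.5525,.1995,.055],True),s["joint_positions"])
go([.5525,.1995,.2],np.pi-.04)
E
```

```text
clock: 10.0
tool_pos: [0.5546, 0.1986, 0.2052]
eef_rot: [[-0.999, 0.043, -0.002], [0.043, 0.999, -0.002], [0.002, -0.002, -1.0]]
ft_force: [-0.0, -0.2, -0.1]
width: 0.0849
grip_force: 0.0
clock: 10.2
tool_pos: [0.555, 0.199, 0.2062]
eef_rot: [[-0.999, 0.042, -0.0], [0.042, 0.999, -0.001], [0.0, -0.001, -1.0]]
ft_force: [0.5, 0.1, -0.0]
width: 0.0855
grip_force: 0.0
pred head (np.float64(273.43472668033326), np.float64(189.57141570399904)) [ 0.1955  0.5151 -0.8681  1.7584  0.442   1.0763  0.704 ]
clock 10.25 pos [0.555  0.1993 0.2064] yaw 3.099652391370712 j7 0.7039577927095085 | row: [0.0025 0.0001 0.0064] -0.001940262219080946
```

View pics/w5.png

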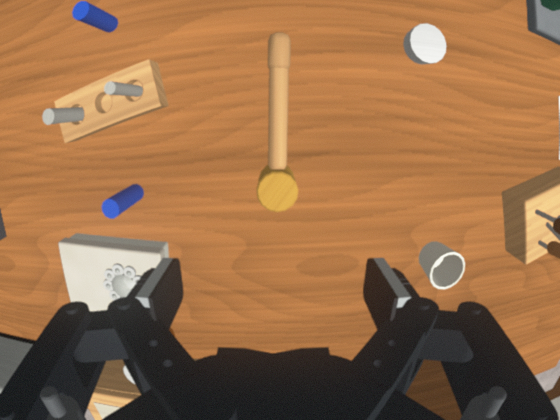

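The mallet head is at (278,190), about 1.5 mm off in tool y, with the handle lined up along the image column. Descend and grip the head across the handle direction.

```bash
echo '[[[0, 0.06, 2], 0, 0.085], [[0, 0.06, 4], 0, 0.085], [[0, 0.06, 5.6], 0, 0.085], [[0, 0.06, 6.6], 0, 0.085], [[0, 0.06, 7.04], 0, 0.085], [[0, 0.06, 7.04], 0, 0.085], [[0, 0.06, 7.04], 0, 0.05], [[0, 0.06, 7.04], 0, 0.02], [[0, 0.06, 7.04], 0, 0.02], [[0, 0.06, 7.04], 0, 0.02], [[0, 0.06, 7.04], 0, 0.02], [[0, 0.06, 7.04], 0, 0.02]]' | python3 -m creep
```

```text
clock: 11.45
tool_pos: [0.5556, 0.2025, 0.0319]
eef_rot: [[-0.999, 0.04, 0.002], [0.04, 0.999, 0.001], [-0.002, 0.001, -1.0]]
ft_force: [-0.4, -0.1, 5.1]
width: 0.0354
grip_force: 59.4
```

Converted, -0.17 m is -6.8, -0.16 m is -6.4.

```bash
echo '[[[0, 0, -0.8], 0, 0.02], [[0, 0, -2.4], 0, 0.02], [[0, 0, -4.4], 0, 0.02], [[0, 0, -6.4], 0, 0.02], [[0, 0, -6.8], 0, 0.02], [[0, 0, -6.8], 0, 0.02], [[0, 0, -6.8], 0, 0.02]]' | python3 -m creep
python3 - <<'E'
from h import *
s=ctrl.read_state();c=ctrl.get_calibration("wrist");im=ctrl.snapshot("wrist")
np.save("pics/w6.npy",dict(s=s,c=c,im=im),allow_pickle=True)
print("pred head top ctr at tcp",proj(c,s["tool_pos"]+[0,0,.023],True))
cv2.imwrite("pics/w6.png",im[:,:,::-1])
go([.5748,-.2329,.2],np.pi-.04)
E
```

```text
clock: 12.15
tool_pos: [0.5535, 0.2005, 0.1982]
eef_rot: [[-0.999, 0.04, -0.003], [0.04, 0.999, -0.002], [0.003, -0.002, -1.0]]
ft_force: [-0.4, 0.2, -6.5]
width: 0.0356
grip_force: 61.9
pred head top ctr at tcp (np.float64(272.78702975616324), np.float64(299.1143296920841))
clock 12.2 pos [0.5532 0.2005 0.1976] yaw 3.1015581506561736 j7 0.6951222673395101 | row: [-0.0389 -0.4322 -0.0014] -3.450293361950685e-05
```

View pics/w6.png

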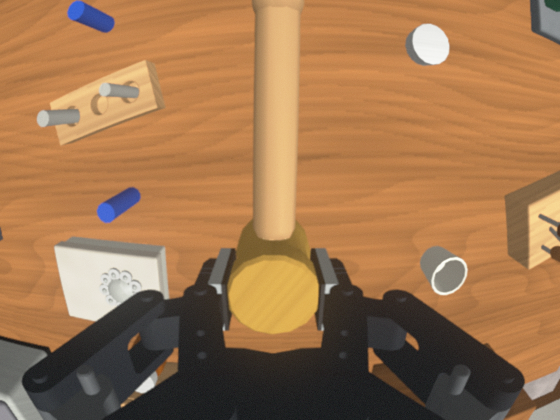

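The mallet is held: the head top is centred at (274,289.5), about 2.5 mm towards the camera from the TCP (tool +x), and I'll allow for that. Carry it across at height.

Converted, -0.4315 m is -17.26, -0.0413 m is -1.652.

```bash
echo '[[[-0.08, -0.8, -0.4], 0, 0.02], [[-0.24, -2.4, -0.4], 0, 0.02], [[-0.4, -4, -0.4], 0, 0.02], [[-0.56, -5.8, -0.4], 0, 0.02], [[-0.72, -7.6, -0.4], 0, 0.02], [[-0.88, -9.4, -0.4], 0, 0.02], [[-1.08, -11.2, -0.4], 0, 0.02], [[-1.24, -13, -0.4], 0, 0.02], [[-1.4, -14.8, -0.4], 0, 0.02], [[-1.56, -16.2, -0.4], 0, 0.02], [[-1.64, -17, -0.4], 0, 0.02], [[-1.652, -17.26, -0.4], 0, 0.02]]' | python3 -m creep; echo '[[[0, 0, 0], 0, 0.02], [[0, 0, 0], 0, 0.02], [[0, 0, 0], 0, 0.02]]' | python3 -m creep
python3 - <<'E'
from h import *
go([.5772,-.2324,.1315],np.pi-.04)
s=ctrl.read_state();c=ctrl.get_calibration("wrist");im=ctrl.snapshot("wrist"); sc=ctrl.snapshot("scene"); cs=ctrl.get_calibration("scene")
u,v=map(int,proj(cs,[.575,-.233,.13])); u=max(u,80)
print(u,v,"wrist pred head",proj(c,s["tool_pos"]+[0,0,.023],True))
a=cv2.resize(sc[v-70:v+50,u-80:u+80,::-1],(400,300),interpolation=cv2.INTER_CUBIC); b=cv2.resize(im[:,:,::-1],(400,300))
cv2.imwrite("pics/w7.png",np.hstack([a,b]))
E
```

```text
clock: 13.4
tool_pos: [0.5769, -0.2346, 0.2071]
eef_rot: [[-0.999, 0.045, -0.005], [0.045, 0.999, 0.001], [0.005, 0.0, -1.0]]
ft_force: [0.4, 0.0, -6.6]
width: 0.0357
grip_force: 61.8
clock: 13.7
tool_pos: [0.5789, -0.2285, 0.2101]
eef_rot: [[-0.999, 0.037, -0.0], [0.037, 0.999, 0.001], [0.001, 0.001, -1.0]]
ft_force: [-0.9, -0.5, -5.7]
width: 0.0357
grip_force: 61.8
clock 13.7 pos [ 0.5789 -0.2285  0.2101] yaw 3.1048951341329345 j7 1.4588748238814457 | row: [ 0.0015 -0.004   0.0786] 0.0033024805431414173
178 175 wrist pred head (np.float64(272.9934455319035), np.float64(299.290023196537))
```

View pics/w7.png

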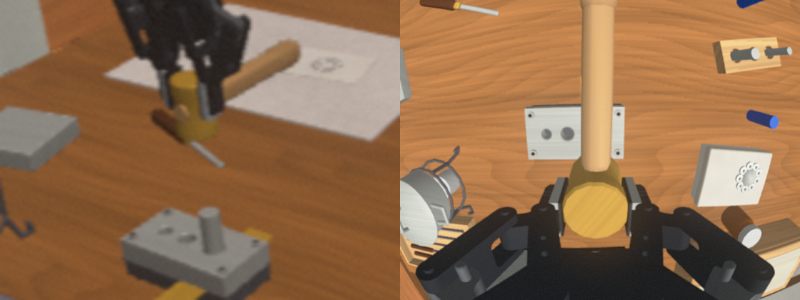

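The mallet is held level above the cutter and the punch stands in its hole. I'll let it settle, then work out the last shift.

```bash
echo '[[[0, 0, 0], 0, 0.02], [[0, 0, 0], 0, 0.02], [[0, 0, 0], 0, 0.02], [[0, 0, 0], 0, 0.02], [[0, 0, 0], 0, 0.02], [[0, 0, 0], 0, 0.02]]' | python3 -m creep; python3 -c "
from h import *
go([.5772,-.2324,.1315],np.pi-.04)"
```

```text
clock: 14.4
tool_pos: [0.5788, -0.2309, 0.2104]
eef_rot: [[-0.999, 0.04, 0.0], [0.04, 0.999, 0.0], [-0.0, 0.0, -1.0]]
ft_force: [0.5, -1.0, -6.3]
width: 0.0355
grip_force: 61.8
clock 14.4 pos [ 0.5788 -0.2309  0.2104] yaw 3.101714391593442 j7 1.4593286742456748 | row: [ 0.0016 -0.0016  0.0789] 0.00012173800364889686
```

Converted, 0.0785 m is 3.14, 0.075 m is 3.

```bash
echo '[[[0.064, -0.064, 0.4], 0, 0.02], [[0.064, -0.064, 1], 0, 0.02], [[0.064, -0.064, 1.6], 0, 0.02], [[0.064, -0.064, 2.08], 0, 0.02], [[0.064, -0.064, 2.48], 0, 0.02], [[0.064, -0.064, 2.8], 0, 0.02], [[0.064, -0.064, 3], 0, 0.02], [[0.064, -0.064, 3.14], 0, 0.02], [[0.064, -0.064, 3.14], 0, 0.02], [[0.064, -0.064, 3.14], 0, 0.02], [[0.064, -0.064, 3.14], 0, 0.02], [[0.064, -0.064, 3.14], 0, 0.02]]' | python3 -m creep;echo '[[[0, 0, 0], 0, 0.02], [[0, 0, 0], 0, 0.02], [[0, 0, 0], 0, 0.02], [[0, 0, 0], 0, 0.02], [[0, 0, 0], 0, 0.02], [[0, 0, 0], 0, 0.02]]' | python3 -m creep
python3 - <<'E'
from h import *
sc=ctrl.snapshot("scene"); cs=ctrl.get_calibration("scene")
u,v=map(int,proj(cs,[.575,-.233,.09])); print(u,v,[proj(cs,[.5748,-.2329,z]) for z in (.0895,.0995)])
cv2.imwrite("pics/w8.png",cv2.resize(sc[v-45:v+45,u-60:u+60,::-1],(800,600),interpolation=cv2.INTER_CUBIC))
E
```

```text
clock: 15.6
tool_pos: [0.5774, -0.2325, 0.1323]
eef_rot: [[-0.999, 0.04, 0.001], [0.04, 0.999, -0.0], [-0.001, -0.0, -1.0]]
ft_force: [-0.6, 0.3, -5.8]
width: 0.0353
grip_force: 61.8
clock: 16.2
tool_pos: [0.5772, -0.2324, 0.1319]
eef_rot: [[-0.999, 0.04, 0.0], [0.04, 0.999, -0.0], [-0.0, -0.0, -1.0]]
ft_force: [0.2, -0.2, -5.6]
width: 0.0358
grip_force: 61.8
180 189 [(np.float64(180.9457105547326), np.float64(189.98170610647654)), (np.float64(180.47890063825776), np.float64(186.49331922011277))]
```

View pics/w8.png

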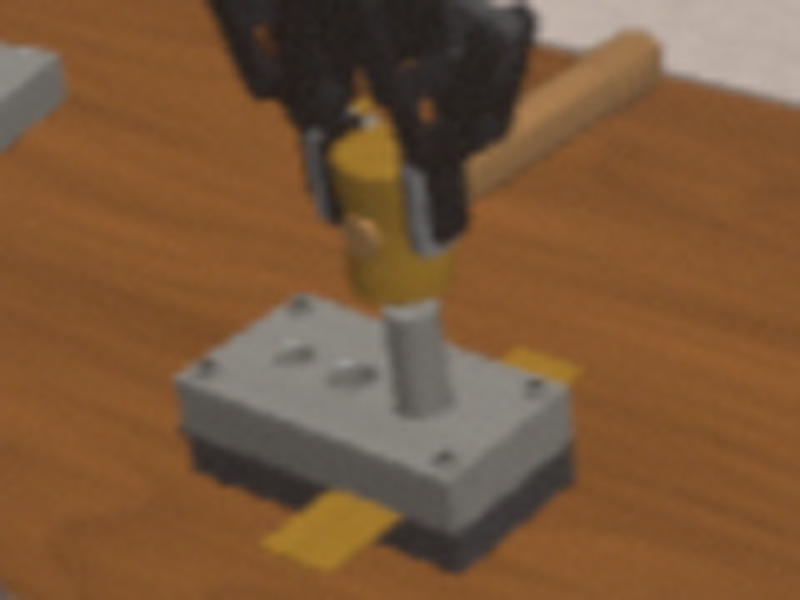

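The mallet hangs just above the punch: its face is centred near (402,284) and the punch top near (411,308). That is centred within about 2 mm, with a visible gap. I'm handing it in.

```bash
python3 -c "
from rig import ctrl
print(ctrl.finish_job())"
```

```text
the job is handed in; nothing more can be done
None
```

The job is handed in at about 16 s on the clock; no verdict came back. By my last readings the thickest punch is home in the largest hole and released, and the gripper holds the mallet level, centred within about 2 mm and about 10 mm above it.

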